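# Pack a glass slug down the storage tube

## Task

Load the loose slim black glass slug into the upright clear tube, on top of the first slug that is stuck part-way down. Take the wooden-handled steel rod from its block, push both slugs down the tube with it until they bottom out, finish with a steady firm press of about 15 N for a second (never load the glass tube or its contents with more than 25 N), then stand the rod back in its block. Leave the thick glass stub and the jar where they are.

Things in the scene. Friction and masses are not known exactly. Their poses are not given: they have to be found in the camera images.
- slug_center (a point): The loose slim slug: a solid black glass cylinder, 22 mm diameter, 36 mm long, about 35 g, standing upright on the bench. This point is its centre, half-way up (18 mm above its underside); z is its axis.
- stub_center (a point): Bystander: a thicker, shorter black glass cylinder, 38 mm diameter, 30 mm tall, standing on the bench; too thick for the tube. This point is its centre.
- jar_center (a point): Bystander: closed clear glass jar with metal lid, 56 mm diameter, 75 mm tall. This point is its centre, half-way up.
- tube: Upright clear glass tube fixed to the bench on a round dark metal foot (90 mm diameter, 14 mm high); origin at the centre of the foot's underside, z up along the bore. Outer diameter 31 mm, bore 25 mm; the last 14 mm flare to a 33 mm opening (39 mm outside) at the rim, 120 mm above the bench.
- tube_mouth (a point): Centre of the tube's rim, on the bore axis, 120 mm above the bench. The loose slug slides freely down the bore until it rests on the first one. Fully home, the loose slug's top lies 38 to 56 mm below this point (64 to 82 mm above the bench).
- rod_grip (a point): Packing rod, 172 mm long, about 160 g, standing upright in its block: steel shaft 14 mm diameter, 120 mm long, chamfered foot; wooden handle 24 mm diameter, 52 mm long on top. This point is on the axis in the middle of the handle, 146 mm above the foot's end, 26 mm below the top; z points up the rod to the handle's top. It lifts straight out of the block.
- rod_tip (a point): Centre of the rod's flat foot (its lower end, the end that pushes).
- holder_mouth (a point): Dark wooden block, 75 by 75 by 60 mm, fixed to the bench, with one upright round hole, 17 mm diameter, chamfered 3 mm at the mouth, 50 mm deep, in the middle of its top. This point is the centre of the hole's mouth, 60 mm above the bench. The rod stands in it with its foot on the hole's floor, 10 mm above the bench.
- tube_floor (a point): Bore axis, 14 mm above the bench. A cork pad of unknown thickness, its top 0 to 18 mm above this point, closes the tube. A first black slug (24 mm diameter, 14 mm high, rubber-ringed, stays where it is left) sits in the bore, its underside 22 to 32 mm above the pad. Sliding it down takes a steady 6 N or so; at the pad it stops, the cork yields 1 mm per 10 N and the force climbs.
Mind the look-alikes: they are no part of the job. Leave any red or yellow look-alike of the part that bears holder_mouth alone. What is shaped like the part that bears slug_center but yellow is not meant.

How it is judged:
By the outcome, as a careful person would: the job done as asked, in the order asked, and still so for the second after the job is handed in, with the robot touching nothing.
It also fails if it takes over 72 s, if anything falls off the work surface, if the arm or the gripper's body presses on something with over 40 N, if the wrist force passes 120 N, or if a joint passes its speed limit or range.

## Robot

A 6-joint arm with a two-finger parallel gripper is mounted at the origin on the work surface. World frame = base frame: x ahead of the robot, y to its left, z up, the work surface at z = 0. Lengths are in m, angles in rad, forces in N, time in s.
With the tool pointing down it reaches from about 0.4 to 0.825 m from the base axis. Payload 7 kg.
Tool frame: the origin (TCP) lies at the centre of the arm's flange, where the gripper is bolted on; the fingertips stand 173 mm ahead of it and the grasp point (between the pads) lies 155 mm ahead of it (bot.tcp_to_tips is the distance from the TCP to the fingertips, in m); z points along the fingers, y is the line along which they close (so a half turn about z gives the same grasp; the last joint's range is limited). The gripper opens to 85 mm and grips with 20 to 120 N. Pads are 22 mm wide; open, the fingers measure 114 mm over their backs; the gripper's body (76 mm by 85 mm) begins 54 mm behind the grasp point. The pads swing forward as they close: fully open they stand 13 mm farther back than shut.
Start: joints at [1.454, 0.359, 0.012, 0, -1.224, -0.288], TCP at [0.266, 0.62, 0.405] pointing down, gripper open.
Joint ranges: [-3.07, 3.07], [-1.43, 2.12], [-1.02, 1.25], [-3.03, 1.67], [-3.05, -0], [-3.03, 3.03]. Speed limits (rad/s): [2.39, 2.39, 3.01, 3.14, 3.14, 3.14].

## Interface

Orientations are given as a 3x3 rotation matrix whose columns are the frame's x, y, z axes.
In Python, from cell import bot, claw, get_obs, cams gives the robot as it stands. Calls block until the motion is done:
- bot.goto(position, orientation): joint-space move of the TCP to a pose.
- bot.servo_line(position, rotation=None, velocity=0.15): straight line of the TCP; rotation=None keeps the orientation; velocity is the mean speed in m/s.
- bot.set_joints(angles): joint-space move.
- claw.move_gripper(opening): opening from 0.0 (shut) to 1.0 (fully open); the grip force is fixed at half the most; returns when the fingers have stopped.
- bot.hold(seconds).
- bot.inverse_kinematics(position, orientation): joint angles nearest the present ones, or None.
- get_obs(): the state.
- cams.read_camera(name): name is "side" or "top" or "wrist"; returns a dict with "img" (384x512x3 uint8, red, green, blue), "camera_matrix" (3x3 intrinsics, pixels), "pose" (4x4, takes a point from camera to world coordinates). Camera axes: x right, y up, looking along -z (the intrinsics and any distortion apply to the point x, -y, -z); pixel columns grow to the right and rows downward; lengths in m; the calibration is good to about 2 mm. The wrist camera is an equidistant fisheye: a pixel r from the principal point sees the ray r / f radians off the axis. A picture is of the moment at which its call begins. There is no depth.
A pose or a line that the arm cannot do raises bot.MotionError and nothing moves.
- bot.sign_off(): hands the job in; it is judged then, once.
The state is a dict: "time": time; "q": joint angles; "joint_vel": joint speeds; "effort": joint torques, N m; "eef_pos": TCP position; "eef_rot": TCP orientation; "force": force on the tool from outside, world axes, zero at the start; "wrist_torque": the same for the moment, N m; "gripper_width": opening from 0.0 (shut) to 1.0 (fully open); "grip_force": force on a finger pad.
Only numpy, scipy, OpenCV 4.12 (cv2) and the standard library are available. Lean on these libraries where they do the work, as an engineer would, in place of code of your own. Each camera call takes 0.05 s, during which the arm holds its last target. There are 200 camera calls.

## Working session

There is one attempt and no reset: what is moved stays moved. The work goes in short steps, each a Python script; the robot and the scene stay as the last script left them, time stands still between calls to the robot, and variables do not carry over. Pictures are saved under pics/ and viewed, at most 10 in all, crops included, and the job is handed in when it is done.

```bash
ls; mkdir -p pics
python3 - <<'E'
from cell import bot,claw,get_obs,cams
import cv2,numpy as np
a=[]
for n in ["side","top"]:
    c=cams.read_camera(n); cv2.imwrite(f"pics/{n}0.png",cv2.resize(c["img"][:,:,::-1],(800,600),interpolation=cv2.INTER_CUBIC)); print(n,c["camera_matrix"].round(2).tolist(),c["pose"].round(4).tolist(),[k for k in c])
print(get_obs())
E
```

```text
pics
side [[377.86, 0.0, 258.28], [0.0, 377.86, 191.55], [0.0, 0.0, 1.0]] [[0.8113, 0.2889, -0.5083, 0.2765], [-0.5846, 0.3948, -0.7088, -0.4936], [-0.0041, 0.8722, 0.4892, 0.4805], [0.0, 0.0, 0.0, 1.0]] ['img', 'camera_matrix', 'pose']
top [[421.27, 0.0, 261.27], [0.0, 421.27, 192.03], [0.0, 0.0, 1.0]] [[0.0253, 0.9933, -0.1124, 0.5246], [-0.9993, 0.0283, 0.025, 0.0533], [0.028, 0.1117, 0.9933, 1.0229], [0.0, 0.0, 0.0, 1.0]] ['img', 'camera_matrix', 'pose']
{'time': 0.1, 'q': array([ 1.45407843e+00,  3.59337643e-01,  1.11878307e-02, -2.87526359e-04,
       -1.22410196e+00, -2.88090528e-01]), 'joint_vel': array([-0.00103368, -0.0028212 ,  0.00391097,  0.00341004, -0.0003739 ,
        0.00030948]), 'effort': array([-2.34459687e-03, -5.84767342e+01,  2.94109726e+01,  6.95452675e+00,
       -3.13694865e-03,  7.58822125e-06]), 'eef_pos': array([0.26579019, 0.62030033, 0.40386275]), 'eef_rot': array([[ 9.19139340e-01, -3.93932331e-01, -4.38068163e-04],
       [-3.93932545e-01, -9.19138265e-01, -1.41403568e-03],
       [ 1.54389161e-04,  1.47226513e-03, -9.99998904e-01]]), 'force': array([-0.12266432, -0.04435562,  0.28943282]), 'wrist_torque': array([-0.00398048,  0.03159668, -0.00497463]), 'grip_force': 0.0, 'gripper_width': 1.0017005577103604}
```

View pics/side0.png

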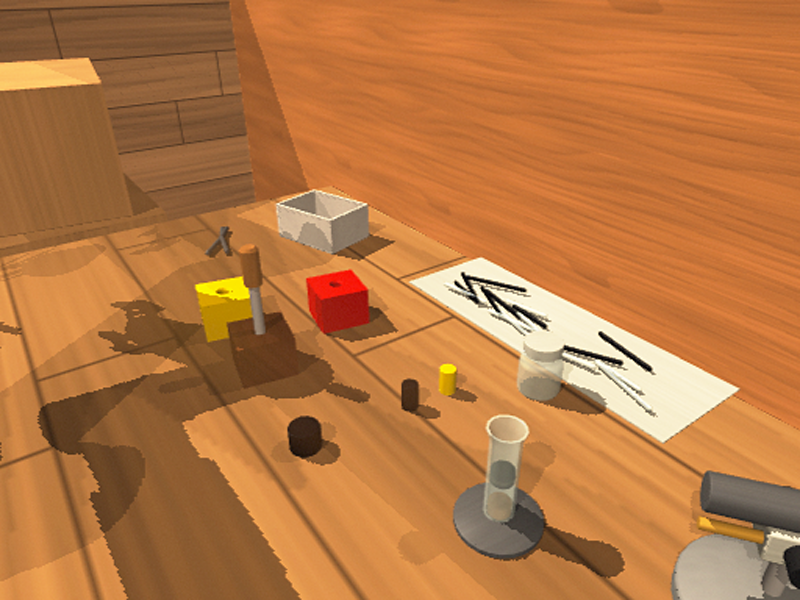

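View pics/top0.png

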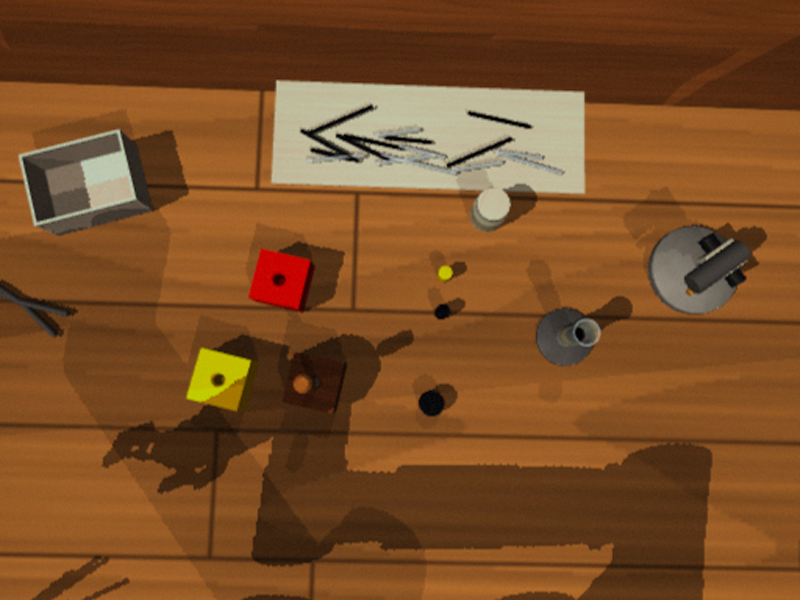

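Candidates (800x600 side / top views):
- **Slug:** black slim at (410,395) / (442,312). It is not the yellow look-alike at (448,380) / (445,273) or the thick stub at (305,437) / (431,403).
- **Rod block:** dark one at (262,355) / (317,384), with the rod in it. It is not the yellow block at (225,310) or the red one at (338,300).
- **Tube:** mouth at (507,427) / (585,331).

Next is a close crop to check these choices.

```bash
cat > h.py <<'E'
from cell import bot,claw,get_obs,cams
import cv2,numpy as np
def tiles(specs,fn,s=5,w=53,h=60,cols=3,gain=1.6):
    im={};out=[]
    for n,u,v in specs:
        if n not in im: im[n]=cams.read_camera(n)["img"][:,:,::-1]
        t=im[n][v-h//2:v-h//2+h,u-w//2:u-w//2+w]
        t=np.clip(cv2.resize(t,None,fx=s,fy=s,interpolation=cv2.INTER_CUBIC)*gain,0,255).astype(np.uint8)
        for k in range(0,w,10): cv2.putText(t,str(u-w//2+k),(int(s*(k+.5)),8),0,.3,(0,255,0)); cv2.line(t,(int(s*(k+.5)),10),(int(s*(k+.5)),16),(0,255,0))
        for k in range(0,h,10): cv2.putText(t,str(v-h//2+k),(0,int(s*(k+.5))+3),0,.3,(0,255,0)); cv2.line(t,(20,int(s*(k+.5))),(26,int(s*(k+.5))),(0,255,0))
        out.append(t)
    cv2.imwrite(fn,np.vstack([np.hstack(out[i:i+cols]) for i in range(0,len(out),cols)]))
def ray(c,u,v):
    K,P=c["camera_matrix"],c["pose"]
    d=P[:3,:3]@np.array([(u-K[0,2])/K[0,0],-(v-K[1,2])/K[1,1],-1]); return P[:3,3],d/np.linalg.norm(d)
def proj(c,p):
    K,P=c["camera_matrix"],c["pose"]; q=P[:3,:3].T@(np.asarray(p)-P[:3,3]); return np.array([K[0,2]+K[0,0]*q[0]/-q[2],K[1,2]-K[1,1]*q[1]/-q[2]])
def onz(c,u,v,z):
    o,d=ray(c,u,v); return (o+d*(z-o[2])/d[2])[:2]
E
python3 -c "
from h import *
tiles([('top',283,200),('top',370,212),('top',200,245),('side',262,253),('side',322,290),('side',163,182)],'pics/t1.png')"
```

```text
(no output)
```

View pics/t1.png

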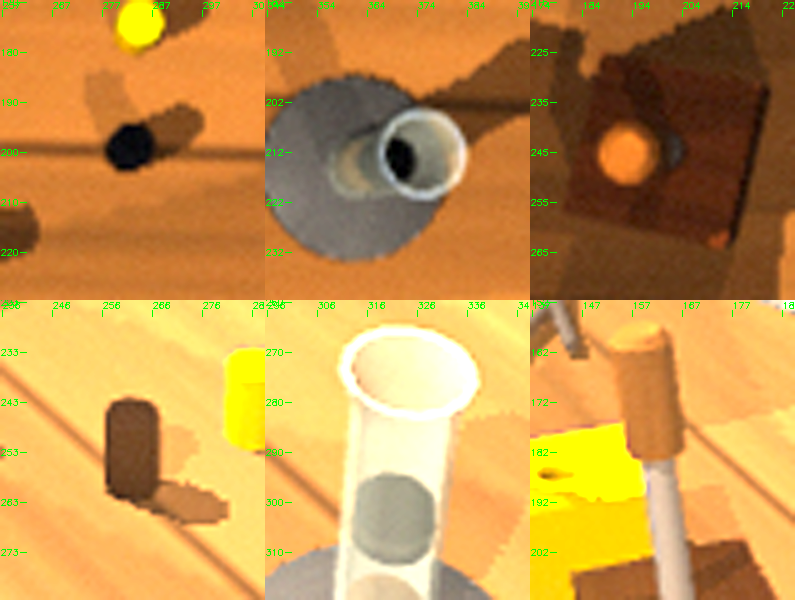

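The crop confirms the choices: the slim black slug is at top (282.5,198.9) / side (262,252.5), the tube mouth ring at top (375.1,212.3) / side (324.2,273.9), and the rod's handle top at top (193.1,245.3) / side (157.9,158.5). The rod stands in the dark block.

Run:
```python
from h import *
from scipy.optimize import least_squares
T=cams.read_camera("top");S=cams.read_camera("side")
for n,z,t,s in [("slug",.018,(282.5,198.9),(262,252.5)),("mouth",.12,(375.1,212.3),(324.2,273.9)),("rodtop",.182,(193.1,245.3),(157.9,158.5)),("hbot",.130,None,(161.9,182.5)),("block",.06,(201.1,244.3),None)]:
    print(n,*[(k,onz(c,*p,z).round(4)) for k,c,p in (("top",T,t),("side",S,s)) if p])
    if t and s:
        r=least_squares(lambda p:np.r_[proj(T,p)-t,proj(S,p)-s],[.5,0,.1]); print("  tri",r.x.round(4),r.fun.round(2))
R=np.diag([1.,-1,-1])
for p in [(.50,-.02,.2),(.48,-.23,.3),(.42,.2,.4)]: print(bot.inverse_kinematics(p,R))
print(get_obs()["time"])
```

```text
slug ('top', array([ 0.6232, -0.0234])) ('side', array([ 0.6213, -0.0241]))
  tri [ 0.6227 -0.0231  0.0168] [-0.16  0.25  0.24 -0.04]
mouth ('top', array([ 0.5897, -0.2167])) ('side', array([ 0.5876, -0.2175]))
  tri [ 0.5891 -0.2166  0.1187] [-0.23  0.3   0.24 -0.05]
rodtop ('top', array([0.5102, 0.1639])) ('side', array([0.507 , 0.1578]))
  tri [0.5098 0.1645 0.1789] [-0.08  0.2   0.2  -0.02]
hbot ('side', array([0.5077, 0.1571]))
block ('top', array([0.5108, 0.1621]))
[ 3.53380804e-01  3.12150130e-01 -6.17117602e-01  4.44089210e-16
 -6.41528595e-01  1.21741552e+00]
[-0.07819869  0.22050007 -0.44413148  0.         -0.90616477  1.64899502]
[ 0.86940332  0.00962985 -0.43755036  0.         -1.12361612  0.70139301]
0.3
```

Run:
```python
from h import *
R=np.diag([1.,-1,-1]); x,y=.6225,-.0235
print(bot.tcp_to_tips)
bot.goto([x,y,.40],R); print(get_obs()["time"])
bot.servo_line([x,y,.187],velocity=.15)
claw.move_gripper(0.); o=get_obs(); print(o["time"],o["gripper_width"],o["grip_force"],o["force"],o["eef_pos"])
tiles([('side',262,253),('top',283,200),('side',322,275)],'pics/t2.png',w=80,h=80,s=3)
```

```text
0.1734
2.9
5.0833 0.23212871418372746 58.67908716201782 [0.3667931  0.55939363 4.54699368] [ 0.62269262 -0.0234563   0.18737986]
```

View pics/t2.png

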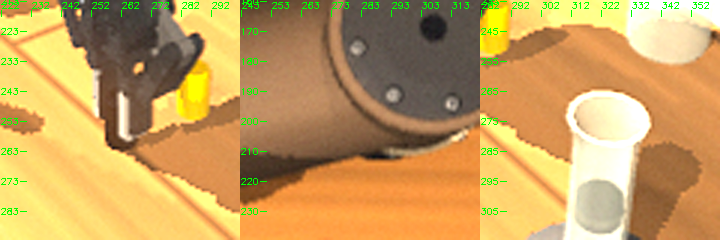

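The fingers hold the slug at about its width, with its lower end showing at (262,262), and the yellow one beside it is untouched. I'll lift and carry it to the tube.

Run:
```python
from h import *
R=np.diag([1.,-1,-1]); x,y=.5885,-.217
bot.servo_line([.6225,-.0235,.34],velocity=.25)
bot.servo_line([x,y,.34],velocity=.25)
bot.servo_line([x,y,.315],velocity=.1)
o=get_obs(); print(o["time"],o["gripper_width"],o["grip_force"],o["force"],o["eef_pos"])
w=cams.read_camera("wrist"); print(w["camera_matrix"].tolist())
im=cams.read_camera("side")["img"][210:330,262:382,::-1]
cv2.imwrite("pics/t3.png",np.hstack([cv2.resize(im,(400,400),interpolation=2),cv2.resize(w["img"][:,64:448,::-1],(400,400))]))
```

```text
7.275 0.237771109718361 58.635159730911255 [0.46562071 0.16590036 0.53760334] [ 0.58871275 -0.21616289  0.31465615]
[[297.3186396354542, 0.0, 253.8145095440221], [0.0, 297.3186396354542, 191.54228468735866], [0.0, 0.0, 1.0]]
```

View pics/t3.png

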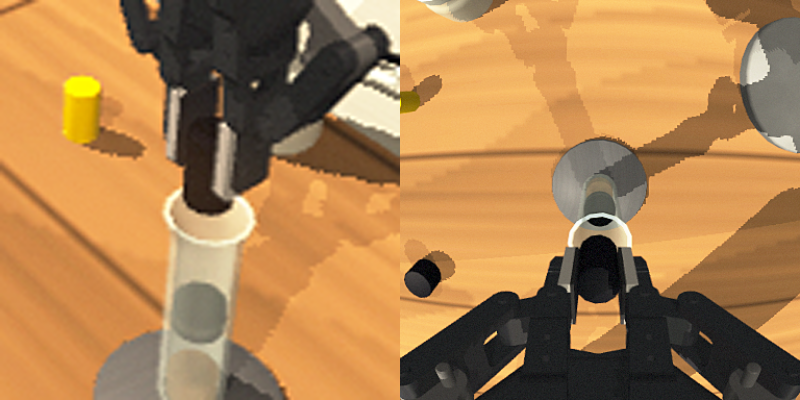

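Slug bottom (209,207) is centred over the rim (208,220), and the wrist view agrees (599 vs 600). I'll lower it and release.

Run:
```python
from h import *
x,y=.5885,-.217
f0=get_obs()["force"]
for z in (.306,.301,.297):
    bot.servo_line([x,y,z],velocity=.05); f=get_obs()["force"]-f0; print(z,f.round(2))
    if np.linalg.norm(f)>5: break
claw.move_gripper(.6); bot.servo_line([x,y,.36],velocity=.2)
print(get_obs()["time"])
R=np.diag([1.,-1,-1])
bot.goto([.5095,.162,.40],R)
o=get_obs(); print(o["time"],o["eef_pos"])
im=cams.read_camera("side")["img"]; w=cams.read_camera("wrist")["img"]
cv2.imwrite("pics/t4.png",np.hstack([cv2.resize(im[230:350,262:382,::-1],(400,400),interpolation=2),cv2.resize(w[:,64:448,::-1],(400,400))]))
```

```text
0.306 [-0.72  0.27 -0.39]
0.301 [-0.58  0.85 -0.76]
0.297 [-0.53  1.56 -0.57]
9.0833
10.5333 [0.5097732  0.16140788 0.39968462]
```

View pics/t4.png

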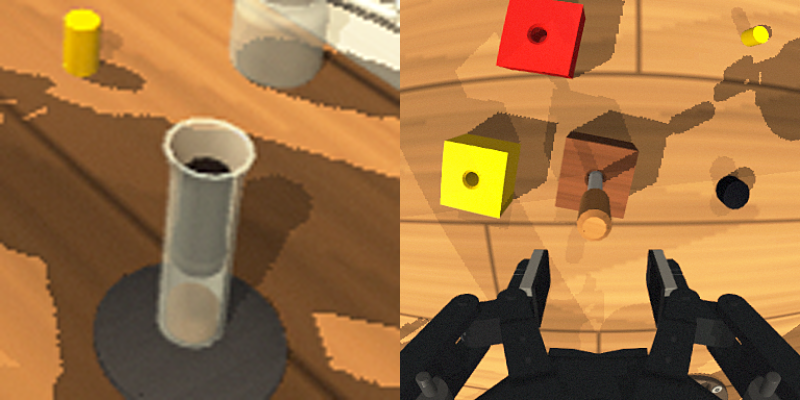

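The slug sits in the tube on the first one. The rod (595,222) is centred between the pads, so I'll grasp it and lift.

Run:
```python
from h import *
x,y=.5095,.162
f0=get_obs()["force"]
bot.servo_line([x,y,.311],velocity=.12)
claw.move_gripper(0.); o=get_obs(); print(o["time"],o["gripper_width"],o["grip_force"],(o["force"]-f0).round(2),o["eef_pos"].round(4))
for z in (.33,.375):
    bot.servo_line([x,y,z],velocity=.08); print((get_obs()["force"]-f0).round(2))
bot.servo_line([x,y,.445],velocity=.15)
bot.servo_line([.5885,-.217,.445],velocity=.2)
bot.servo_line([.5885,-.217,.435],velocity=.1)
o=get_obs(); print(o["time"],(o["force"]-f0).round(2),o["eef_pos"].round(4))
im=cams.read_camera("side")["img"]; w=cams.read_camera("wrist")["img"]
cv2.imwrite("pics/t5.png",np.hstack([cv2.resize(im[180:300,262:382,::-1],(400,400),interpolation=2),cv2.resize(w[:,64:448,::-1],(400,400))]))
```

```text
11.8917 0.26605869291613626 58.74089241027832 [-0.25  1.77  4.98] [0.5098 0.1623 0.312 ]
[ 1.5  -0.13 -2.98]
[ 0.36  0.18 -2.21]
15.95 [ 0.78  0.5  -2.14] [ 0.5883 -0.2165  0.4343]
```

View pics/t5.png

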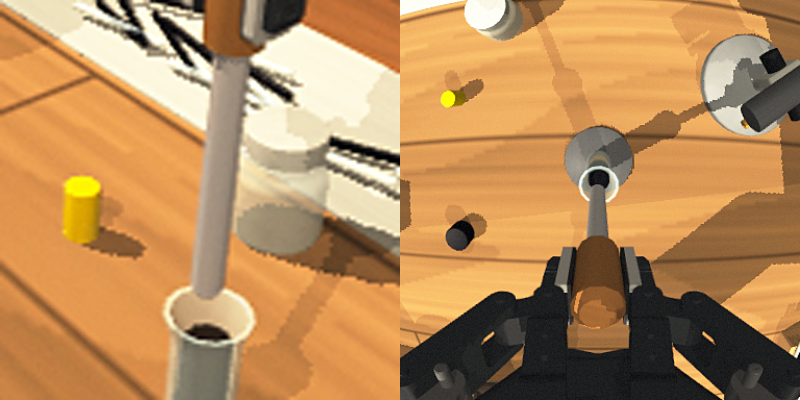

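Rod is vertical, its foot at (207,297) centred over the rim (209,317), and the wrist view agrees. Now a force-guarded push.

```bash
cat > push.py <<'E'
from h import *
X,Y=.5885,-.217
def F(n=3):
    a=[]
    for _ in range(n): bot.hold(.02); a.append(get_obs()["force"])
    return np.mean(a,0)
bot.hold(.2); f0=F(5); np.save("f0.npy",f0)
bot.servo_line([X,Y,.418],velocity=.05); z=.418; log=[]
t0=get_obs()["time"]
while True:
    f=F(2)-f0; log.append((round(z,4),*f.round(1)))
    if f[2]>9.5 or np.hypot(*f[:2])>8 or z<.362 or get_obs()["time"]-t0>22: break
    z-=.002 if f[2]<2 else .001
    bot.servo_line([X,Y,z],velocity=.02)
o=get_obs(); print(o["time"],o["eef_pos"].round(4)); print(*log,sep="\n")
E
python3 push.py
```

```text
26.775 [ 0.5887 -0.2171  0.3779]
(0.418, np.float64(0.4), np.float64(-0.4), np.float64(-0.3))
(0.416, np.float64(0.2), np.float64(-0.3), np.float64(0.4))
(0.414, np.float64(0.1), np.float64(-0.6), np.float64(0.0))
(0.412, np.float64(0.0), np.float64(-0.6), np.float64(0.2))
(0.41, np.float64(0.5), np.float64(-0.2), np.float64(-0.1))
(0.408, np.float64(-0.0), np.float64(-0.5), np.float64(0.2))
(0.406, np.float64(0.2), np.float64(-0.5), np.float64(2.6))
(0.405, np.float64(1.0), np.float64(-0.3), np.float64(5.5))
(0.404, np.float64(-0.2), np.float64(-0.2), np.float64(4.3))
(0.403, np.float64(0.1), np.float64(-0.3), np.float64(4.8))
(0.402, np.float64(0.2), np.float64(0.1), np.float64(4.6))
(0.401, np.float64(0.3), np.float64(-0.3), np.float64(4.5))
(0.4, np.float64(-0.1), np.float64(-0.2), np.float64(4.7))
(0.399, np.float64(0.1), np.float64(-0.7), np.float64(4.8))
(0.398, np.float64(0.0), np.float64(-0.9), np.float64(4.6))
(0.397, np.float64(0.4), np.float64(-0.8), np.float64(3.8))
(0.396, np.float64(-0.2), np.float64(-0.7), np.float64(4.8))
(0.395, np.float64(0.1), np.float64(-0.4), np
[... 395 characters left out ...]
7), np.float64(-0.2), np.float64(3.7))
(0.387, np.float64(0.6), np.float64(-0.0), np.float64(5.0))
(0.386, np.float64(-0.0), np.float64(-0.5), np.float64(4.5))
(0.385, np.float64(0.6), np.float64(-0.7), np.float64(4.4))
(0.384, np.float64(0.7), np.float64(-0.5), np.float64(4.4))
(0.383, np.float64(1.1), np.float64(-1.1), np.float64(4.5))
(0.382, np.float64(0.1), np.float64(-0.7), np.float64(4.8))
(0.381, np.float64(0.6), np.float64(-0.6), np.float64(4.5))
(0.38, np.float64(-0.1), np.float64(-0.4), np.float64(4.4))
(0.379, np.float64(0.2), np.float64(-0.2), np.float64(5.2))
(0.378, np.float64(0.1), np.float64(-0.3), np.float64(6.6))
(0.377, np.float64(0.2), np.float64(-0.1), np.float64(10.1))
```

```bash
cat > press.py <<'E'
from h import *
X,Y=.5885,-.217; f0=np.load("f0.npy"); z=.377
def F(n=3):
    a=[]
    for _ in range(n): bot.hold(.02); a.append(get_obs()["force"])
    return np.mean(a,0)-f0
f=F()[2]
while f<14.6 and z>.370:
    z-=np.clip((15.2-f)/10,.00015,.0005); bot.servo_line([X,Y,z],velocity=.02); f=F(4)[2]; print(round(z,5),round(f,2))
    if f>19: break
for _ in range(7): bot.hold(.2); print((get_obs()["force"]-f0).round(1), end=" ")
o=get_obs(); print(o["time"],o["eef_pos"].round(4))
E
python3 press.py
```

```text
0.3765 11.34
0.376 12.61
0.3755 14.56
0.375 16.37
[-1.2  0.9 15.9] [-0.7  1.1 14.9] [-1.4  1.3 15.8] [-1.1  0.7 16.2] [-0.8  1.5 15.3] [-1.   0.5 15.6] [-1.6  0.8 15.8] 29.4917 [ 0.5889 -0.2171  0.3772]
```

The press held about 15.6 N for 1.4 s. Now withdraw and take the rod back over its block.

Run:
```python
from h import *
bot.servo_line([.5885,-.217,.40],velocity=.06)
bot.servo_line([.5885,-.217,.445],velocity=.15)
bot.servo_line([.5095,.162,.445],velocity=.2)
bot.servo_line([.5095,.162,.372],velocity=.12); bot.hold(.2)
o=get_obs(); print(o["time"],o["eef_pos"].round(4),(o["force"]-np.load("f0.npy")).round(2))
im=cams.read_camera("side")["img"]; w=cams.read_camera("wrist")["img"]
side=im[:,:,::-1]
cv2.imwrite("pics/t6.png",np.hstack([cv2.resize(side[150:250,110:210],(400,400),interpolation=2),cv2.resize(side[240:340,275:375],(400,400),interpolation=2)]))
```

```text
33.55 [0.5097 0.1621 0.3728] [-0.08  0.22 -0.74]
```

View pics/t6.png

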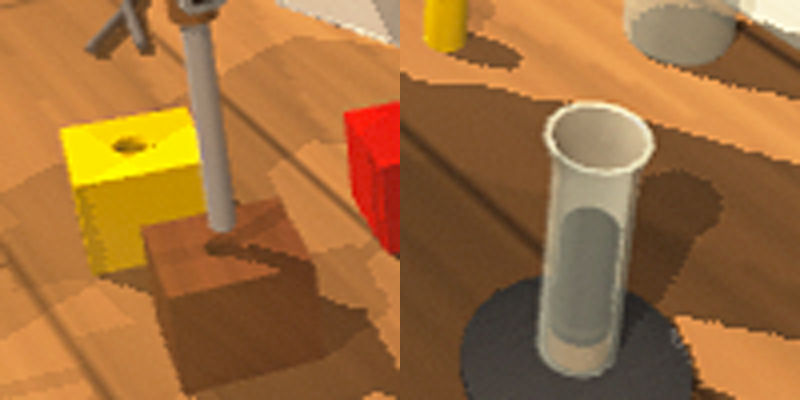

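Both slugs are bottomed on the cork (stack at (590,275)). The rod foot (221,226) is over the hole (~(222,245)), so I'll lower it with a force guard.

Run:
```python
from h import *
x,y=.5095,.162; f0=get_obs()["force"]
for z in (.366,.362,.358,.354,.350,.34,.33,.322,.318,.316,.314,.3125,.3115,.3105,.3095):
    bot.servo_line([x,y,z],velocity=.04); bot.hold(.05); f=get_obs()["force"]-f0; print(z,f.round(1))
    if f[2]>4 or np.hypot(f[0],f[1])>8: break
print(get_obs()["time"],get_obs()["eef_pos"].round(4))
```

```text
0.366 [ 0.6 -0.4 -0.6]
0.362 [ 1.  -0.   0.4]
0.358 [ 0.3 -0.1 -0.5]
0.354 [-0.4  0.   0.4]
0.35 [-0.4  0.6  0.6]
0.34 [ 0.2 -0.3 -0.2]
0.33 [0.  0.5 0.2]
0.322 [ 1.5 -0.8  0.5]
0.318 [ 0.8 -0.4  0.1]
0.316 [ 0.2 -0.7  0.8]
0.314 [ 0.1 -1.   0.4]
0.3125 [ 1.   0.1 -0.2]
0.3115 [-0.4 -0.5  4.2]
38.0 [0.5097 0.1621 0.312 ]
```

Foot on the hole's floor at the original height. I'll release, retreat and check.

Run:
```python
from h import *
claw.move_gripper(.6)
bot.servo_line([.5095,.162,.42],velocity=.12)
bot.goto([.32,.5,.42],np.diag([1.,-1,-1])); bot.hold(.3)
print(get_obs()["time"])
cv2.imwrite("pics/end.png",cv2.resize(cams.read_camera("side")["img"][:,:,::-1],(800,600),interpolation=2))
```

```text
41.1833
```

View pics/end.png

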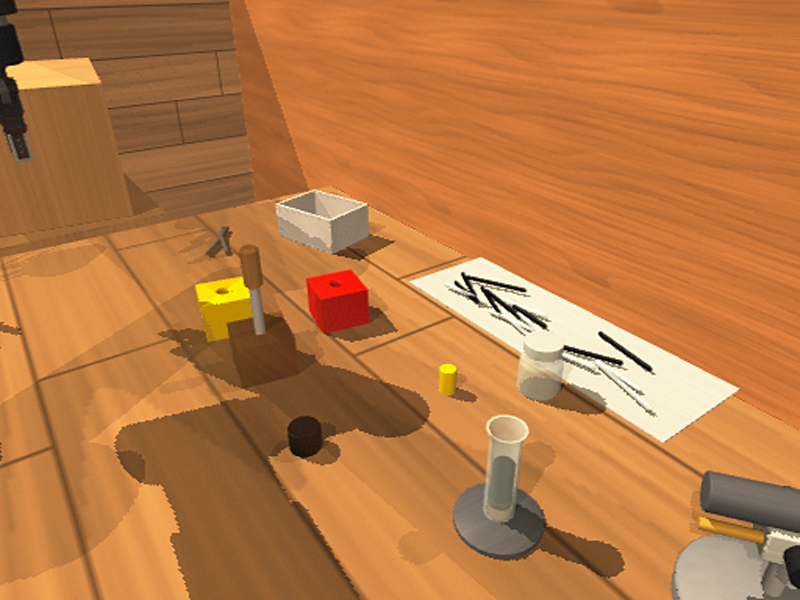

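The rod is back in its dark block (250,265), both slugs are home in the tube (503,480), and the stub (305,437), jar (540,368) and look-alikes have not moved. Handing in.

```bash
python3 -c "
from cell import bot
print(bot.sign_off())"
```

```text
the job is handed in; nothing more can be done
None
```

The job is handed in at about 41 s: both slugs are bottomed in the tube, the final press read about 15.6 N for 1.4 s (highest reading about 16 N), the rod is back in its block, and the stub and jar look unmoved in the last picture.

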